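# Third hand at the shelf screwing jig

### The arm

A 7-joint arm with a two-finger parallel gripper is mounted at the origin on the work surface. World frame = base frame: x ahead of the robot, y to its left, z up, the work surface at z = 0. Lengths are in m, angles in degrees, forces in N, time in s.
With the tool pointing down it reaches from about 0.425 to 1.025 m from the base axis. Payload 9.4 kg.
Tool frame: the origin (TCP) lies on the front face of the gripper's body, between the roots of the fingers; the fingertips stand 73 mm ahead of it and the grasp point (between the pads) lies 54 mm ahead of it; z points along the fingers, y is the line along which they close (so a half turn about z gives the same grasp; the last joint's range is limited). The gripper opens to 85 mm and grips with 20 to 120 N. Pads are 22 mm wide; open, the fingers measure 114 mm over their backs; the gripper's body (76 mm by 85 mm) begins 54 mm behind the grasp point. The pads swing forward as they close: fully open they stand 13 mm farther back than shut.
Start: joints at [67.855, 34.337, -0.143, 91.639, 0.103, 54.024, -4.572], TCP at [0.221, -0.69, 0.304] pointing down, gripper open.
Joint ranges: [-147.43, 147.43], [-19.82, 112.94], [-74.19, 73.91], [6.32, 146.72], [-59.91, 239.91], [6.04, 106.73], [-150.56, 150.56]. Speed limits (degrees/s): [127.2, 127.2, 172.46, 172.46, 180, 180, 180].

### API

Orientations are given as a 3x3 rotation matrix whose columns are the frame's x, y, z axes.
In Python, from rig import robot gives the robot as it stands.
- The arm moves only by the shell command python3 -m crank 'ROWS' [OPENING] [FORCE]. ROWS is a JSON list of rows, 1 to 5 of them, each of 6 numbers: dx, dy, dz in parts of the range, where 1.0 means 750 mm, then a rotation vector rx, ry, rz in shares of 45 degrees (1.0 is 45 degrees); each row is the pose to reach, as a shift and turn from the pose commanded when the command began, along the tool's axes at that moment; what a row does not reach only later rows make up. A row lasts 1/10 s, in which the tool goes at most 0.05 m and 8.59 degrees, less where a joint would pass 70% of its speed; a pose out of reach is approached as far as the arm can. OPENING is the finger opening in m, set as the command begins (- or left out keeps the last). The fingers move at their own pace and stop on an object; FORCE is the grip in N (left out, the last holds). Time passes only in rows, so rows that do not move let the fingers close. It prints the time, the measured TCP pose, the force, the opening and the grip force at its end. A shift or turn number past 1, either way, is cut back to 1. Input that does not fit is refused with a message, and nothing moves.
- robot.state(): the state, without advancing time (a new reading comes with each control period).
- robot.capture(name): name is "scene" or "top" or "wrist"; returns (picture, depth): 480x640x3 uint8, red, green, blue; 480x640 float32, m along the optical axis (not along the pixel's ray), 0 where there is no reading.
- robot.calibration(name): a dict with "vfov" (degrees; the focal length in pixels is half the picture's height over the tangent of half this angle, whatever the lens; pixels are square), "cx", "cy" (the principal point, pixels), "pose" (4x4, takes a point from camera to world coordinates). Camera axes: x right, y down, z forward; pixel columns grow to the right and rows downward; lengths in m; the calibration is good to about 2 mm. A picture is of the moment at which its call begins: read the wrist's pose just before it. calibration takes no time and is no camera call; for the wrist camera it gives the pose at the moment of the call.
- robot.close_job(): hands the job in; it is judged then, once.
Trained networks look in the newest picture that a camera, given by its name, has taken for a name from the list of things; names that differ only in an ending like _2 or _b are one class to them, and where a whole thing is asked for, a point or a joint stands for the part that bears it (a point fixed in the world has none). Each returns a list of dicts, best first, with "confidence" (0 to 1); they miss things now and then, are a little off and sometimes report something else, mostly with a low value. They report only what shows in the picture. A call takes as long as a camera call. They do not tell look-alikes from the thing itself.
- robot.masks_of(camera, query): "region" (480x640 bool, what is visible of it) and "uv" ([column, row] in pixels, amid what is visible of it).
The state is a dict: "clock": time; "q": joint angles; "qd": joint speeds; "joint_efforts": joint torques, N m; "tool_pos": TCP position; "tcp_rot": TCP orientation; "ft_force": force on the tool from outside, world axes, zero at the start; "ft_torque": the same for the moment, N m; "grip_width": finger opening in m; "gripper_force": force on a finger pad.
Only numpy, scipy, OpenCV 4.12 (cv2) and the standard library are available. Lean on these libraries where they do the work, as an engineer would, in place of code of your own. Each camera call takes 0.05 s, during which the arm holds its last target. There are 200 camera calls.

### The job

Slide the jig's sled (it has a black handle) along the rails until its plunger clicks into the notch of the screwing station (yellow mark, in front of the two screwdriver spindles). Then be my third hand: push the loose shelf board squarely up against the clamped back board and keep pressing it there with a steady force of about 12 N (6 to 20 N will do, but do not ram it), so that I can run the screws in. When the push has been steady for two seconds, finish while still pressing, the sled still in its notch, and leave the other things on the bench alone.

Things in the scene. Friction and masses are not known exactly. Their poses are not given: they have to be found in the camera images.
- jig: Fixed jig on the bench: plywood base 345 x 600 x 15 mm carrying two steel rails, origin on the bench midway along the base. Its +y runs along the rails from the loading place (white mark) to the screwing station (yellow mark); +x points across, away from the robot. At the far side of the station stand two blue screwdriver spindles, 90 mm high, with a lever up to 160 mm.
- sled (a joint): Travel of the sled along the jig's +y in m: 0 = notch of the loading place, 0.180 = notch of the screwing station, stop at 0.205. In a notch a sprung ball centres the sled from within 3 mm; about 5 N leaves a notch, about 2 N slides it between. Slick white deck (friction 0.12) 260 x 340 x 16 mm, its top 52 mm above the bench; 12 mm high cleats, 250 mm apart, flank the shelf board.
- sled_handle (a point): Middle of the sled's black push handle, a level round bar 18 mm thick and 110 mm long lying along the jig's x on two posts (92 mm apart), at the sled's trailing (-y) end: 45 mm above the deck, 97 mm above the bench, 155 mm behind the middle of the sled. Free to be gripped from above, fingers closing along the jig's y.
- station_mark (a point): The station's notch in the steel detent bar on the jig's robot side, 34 mm above the bench; a yellow mark lies beside it. The sled's brass plunger with a red pointer, at the middle of its robot-side edge, stands over it when the sled is home (then the middle of the deck between the cleats is at the same jig y).
- back_board: Black-faced plywood board clamped upright on the sled's far side, 18 mm thick (x), 280 mm long (y), 75 mm high; origin at the centre of its underside, on the deck. Its front face, 9 mm from the origin, looks along its -x to the robot. Its axes are parallel to the jig's. Two red toggle clamps reach over it to 100 mm above the deck at its ends.
- shelf_board: Loose plywood shelf board lying flat on the deck, dark brown faces and pale edges, 110 mm (x) by 200 mm (y) by 18 mm thick, about 0.28 kg; origin at the centre of its underside. Its far long edge (+x) goes against the back board; its near long edge (-x), 55 mm from the origin, is the one to push, near the middle. Starts a few mm to 25 mm short of the back board and a little askew.
- offcut_a: Bystander: lower offcut of black-faced plywood, 130 x 240 x 18 mm, origin under its centre.
- offcut_b: Bystander: pale birch offcut 120 x 210 x 18 mm lying on the other one, origin under its centre.
- drill: Bystander: green and black cordless drill standing on its battery, 75 x 220 mm, 216 mm high, origin under its battery.
- screw_tray: Bystander: orange tray of brass screws, 100 x 140 x 32 mm, on the bench beyond the trailing (-y) end of the jig, origin under its centre.
- try_square: Bystander: try square with dark stock 130 mm and steel blade 170 mm, 16 mm high, origin under the stock's middle.
- tape_measure: Bystander: yellow tape measure 70 x 38 x 66 mm on top of the offcuts, origin under its centre.
Mind the look-alikes: they are no part of the job. What is shaped like the shelf_board but blue or purple is not meant.

How it is judged (in metres and radians):
On the way, in this order (a step that is already met when the one before it is completed fails the run):
1. the sled rests in the notch of the screwing station (value of joint sled between 0.177 and 0.183 m and velocity of joint sled between -0.01 and 0.01 m/s), for 0.3 s.
2. the shelf board is flush against the back board and pressed with 6 to 20 N by the fingers for 1.5 s, the sled still in the notch (value of joint sled between 0.177 and 0.183 m and x of shelf_board in the frame of back_board between -0.066 and -0.0615 m and y of shelf_board in the frame of back_board between -0.025 and 0.025 m and angle between the x axis of shelf_board and the x axis of back_board, either way round below 0.015 rad and angle between shelf_board's own z axis and vertical below 0.02 rad and contact force between shelf_board and back_board between 6 and 20 N and contact force between the fingers and shelf_board above 5 N), for 1.5 s.
At the end, for the whole second after the job is handed in: Still holding: sled within 3 mm of the station's notch; shelf board flat on the deck, square to (within 0.015 rad) and touching the back board, within 25 mm of the middle between the cleats, at rest, the fingers pressing it against the back board with 6 to 20 N (all of step 2 and linear speed of shelf_board below 0.01 m/s); the arm keeps its last pose, push and grip.
It fails at once if the shelf board is rammed: more than 40 N against the back board (contact force between shelf_board and back_board above 40 N).
It fails at once if another thing on the bench is shifted by more than 25 mm (distance of any of offcut_a, offcut_b, drill, screw_tray, try_square, tape_measure from where it was at the start of the episode above 0.025 m).
It also fails if it takes over 61 s, if anything falls off the work surface, if the arm or the gripper's body presses on something with over 40 N, if the wrist force passes 120 N, or if a joint passes its speed limit or range.

## Working session

There is one attempt and no reset: what is moved stays moved. The work goes in short steps, Python scripts to look and compute and a shell command to move; the robot and the scene stay as the last step left them, time stands still between calls to the robot, and variables do not carry over. Pictures are saved under pics/ and viewed, at most 10 in all, crops included, and the job is handed in when it is done.

```bash
ls; mkdir -p pics
cat > h.py <<'E'
import numpy as np, cv2
from rig import robot
def pts(name, depth, cal=None):
    c=cal or robot.calibration(name); f=240/np.tan(np.radians(c["vfov"])/2)
    v,u=np.mgrid[:480,:640]
    P=np.stack([(u-c["cx"])/f*depth,(v-c["cy"])/f*depth,depth],-1)
    T=np.array(c["pose"]); return P@T[:3,:3].T+T[:3,3]
E
python3 - <<'E'
from h import *
for n in ["scene","top"]:
    im,d=robot.capture(n); cv2.imwrite(f"pics/{n}0.png",im[:,:,::-1]); np.save(n+"d.npy",d)
    W=pts(n,d); np.save(n+"W.npy",W)
    print(n,np.round(robot.calibration(n)["pose"],3).tolist())
    for q in ["sled","sled_handle","station_mark","back_board","shelf_board","jig"]:
        for r in robot.masks_of(n,q)[:3]:
            m=r["region"]&(d>0); print(q,round(r["confidence"],2),np.round(r["uv"]),np.round(np.median(W[m],0),3) if m.any() else 0,m.sum())
s=robot.state(); print(s["clock"],s["tool_pos"],s["tcp_rot"],s["ft_force"])
E
```

```text
pics
scene [[-0.655, 0.636, -0.408, 0.962], [0.756, 0.549, -0.357, 0.479], [-0.003, -0.542, -0.84, 1.198], [0.0, 0.0, 0.0, 1.0]]
sled 0.74 [254. 249.] [ 0.585 -0.111  0.055] 7156
station_mark 0.82 [286. 298.] [0.595 0.045 0.029] 24900
back_board 0.84 [244. 247.] [ 0.597 -0.123  0.125] 899
shelf_board 0.78 [449. 257.] [0.197 0.306 0.018] 2387
shelf_board 0.69 [274. 239.] [ 0.508 -0.108  0.07 ] 2307
shelf_board 0.48 [164. 194.] [ 0.594 -0.503  0.008] 735
jig 0.66 [290. 293.] [0.594 0.044 0.029] 24876
top [[-0.011, -0.998, 0.058, 0.318], [-1.0, 0.011, -0.013, 0.049], [0.012, -0.058, -0.998, 1.805], [0.0, 0.0, 0.0, 1.0]]
sled 0.87 [362. 190.] [ 0.556 -0.131  0.055] 5947
sled_handle 0.78 [363. 193.] [ 0.557 -0.134  0.055] 5723
sled_handle 0.64 [366. 185.] [ 0.587 -0.14   0.124] 718
station_mark 0.62 [320. 198.] [0.546 0.014 0.028] 18647
back_board 0.55 [364. 185.] [ 0.587 -0.132  0.124] 725
shelf_board 0.69 [357. 209.] [ 0.502 -0.115  0.071] 1948
shelf_board 0.64 [449. 288.] [ 0.226 -0.44   0.019] 1943
shelf_board 0.63 [239. 303.] [0.188 0.301 0.018] 1930
jig 0.77 [317. 196.] [0.547 0.013 0.028] 18776
0.7 [ 0.22099906 -0.69046301  0.30387978] [[ 9.52396038e-01  3.04863549e-01 -5.93856470e-05]
 [ 3.04863551e-01 -9.52396038e-01  3.52485587e-05]
 [-4.58126542e-05 -5.16751069e-05 -9.99999998e-01]] [-1.09195447  0.00470567  0.29526346]
```

View pics/scene0.png

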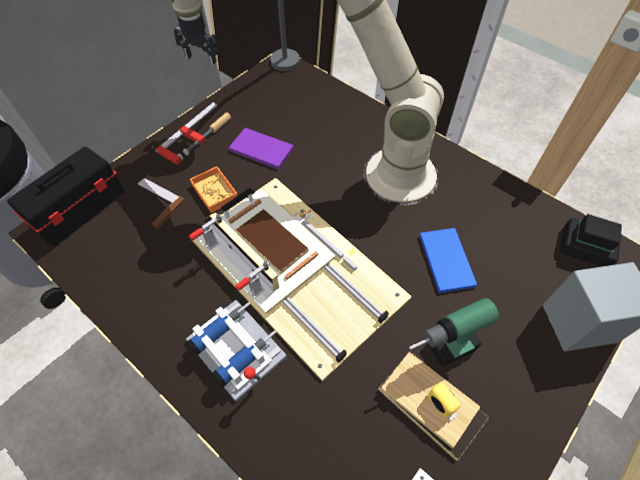

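View pics/top0.png

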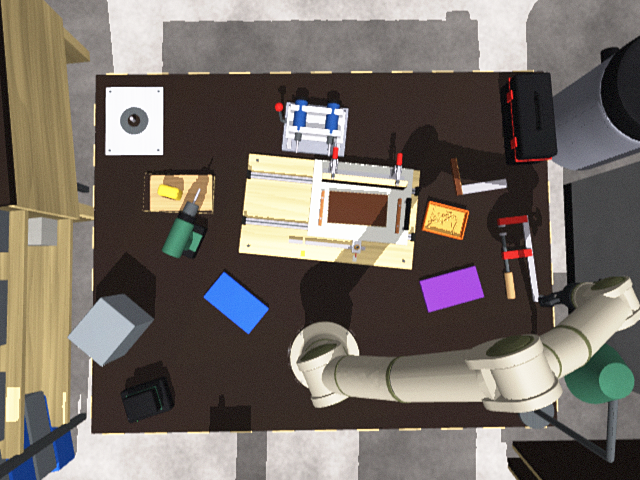

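Shelf-like things in the top picture: brown on the sled (357,209), blue (239,303) and purple (450,288). The brown one is the shelf board, since it has dark brown faces and lies between the cleats on the deck. I'll confirm that in a crop and measure the jig.

```bash
cat > m.py <<'E'
from h import *
def jigfit(d,W,im,n="top"):
    pass
E
python3 - <<'E'
from h import *
im=cv2.imread("pics/top0.png"); sc=cv2.imread("pics/scene0.png")
a=cv2.resize(im[145:275,230:470],(800,433),interpolation=cv2.INTER_CUBIC)
b=cv2.resize(sc[170:310,180:360],None,fx=4.2,fy=4.2,interpolation=cv2.INTER_CUBIC)
cv2.imwrite("pics/topc.png",a); cv2.imwrite("pics/scc.png",b)
W=np.load("topW.npy");S=np.load("sceneW.npy")
robot.capture("top")
m=robot.masks_of("top","jig")[0]["region"]
z=W[...,2]
for lo,hi in [(0.008,0.024)]:
    k=m&(z>lo)&(z<hi); r=cv2.minAreaRect(W[k][:,:2].astype(np.float32)); print("base",r)
c=np.array(r[0])
for nm,w in [("top",W),("scene",S)]:
    z=w[...,2]; near=(np.linalg.norm(w[...,:2]-c,axis=-1)<0.4)
    for lo,hi in [(0.048,0.058),(0.064,0.08),(0.08,0.11),(0.118,0.132),(0.14,0.17)]:
        k=(near&(z>lo)&(z<hi)).astype(np.uint8)
        nn,l,st,ce=cv2.connectedComponentsWithStats(k)
        for i in range(1,nn):
            if st[i,4]>15:
                p=w[l==i]; print(nm,lo,st[i].tolist(),np.round(p.mean(0),3),[np.round(x,3) for x in cv2.minAreaRect(p[:,:2].astype(np.float32))])
E
```

```text
base ((0.5968682765960693, -0.03573915362358093), (0.6010239720344543, 0.5395236015319824), 83.74006652832031)
top 0.048 [307, 160, 107, 93, 2696] [ 0.497 -0.12   0.053] [array([ 0.506, -0.126]), array([0.341, 0.302]), np.float64(83.666)]
top 0.048 [336, 163, 61, 18, 495] [ 0.634 -0.143  0.053] [array([ 0.633, -0.15 ]), array([0.205, 0.043]), np.float64(83.576)]
top 0.064 [294, 97, 8, 10, 33] [0.869 0.085 0.074] [array([0.869, 0.081]), array([0.023, 0.032]), np.float64(82.785)]
top 0.064 [288, 98, 32, 52, 210] [0.793 0.067 0.073] [array([0.793, 0.067]), array([0.064, 0.169]), np.float64(60.876)]
top 0.064 [327, 101, 4, 11, 20] [ 0.857 -0.021  0.073] [array([ 0.854, -0.023]), array([0.01 , 0.037]), np.float64(89.329)]
top 0.064 [337, 102, 3, 8, 18] [ 0.856 -0.056  0.073] [array([ 0.856, -0.055]), array([0.007, 0.024]), np.float64(88.356)]
top 0.064 [291, 105, 8, 23, 51] [0.818 0.093 0.075] [array([0.82 , 0.091]), array([0.075, 0.021]), np.float64(5.093)]
top 0.064 [321, 113, 10, 20, 57] [ 0.799 -0.013  0.074] [array([ 0.797, -0.015]), array([0.068, 0.028]), np.float64(8.171)]
top 0.06
[... 6003 characters left out ...]
125] [array([ 0.65 , -0.025]), array([0.004, 0.024]), np.float64(76.788)]
scene 0.14 [202, 213, 20, 16, 99] [ 0.603 -0.24   0.148] [array([ 0.603, -0.241]), array([0.013, 0.061]), np.float64(82.462)]
scene 0.14 [189, 228, 15, 11, 74] [ 0.658 -0.245  0.145] [array([ 0.658, -0.247]), array([0.018, 0.037]), np.float64(85.535)]
scene 0.14 [249, 261, 21, 17, 110] [ 0.625 -0.032  0.148] [array([ 0.625, -0.032]), array([0.013, 0.061]), np.float64(81.581)]
scene 0.14 [236, 277, 14, 13, 90] [ 0.681 -0.037  0.145] [array([ 0.681, -0.038]), array([0.019, 0.037]), np.float64(85.054)]
scene 0.14 [244, 366, 12, 13, 123] [0.833 0.146 0.154] [array([0.832, 0.144]), array([0.027, 0.026]), np.float64(46.491)]
```

View pics/scc.png

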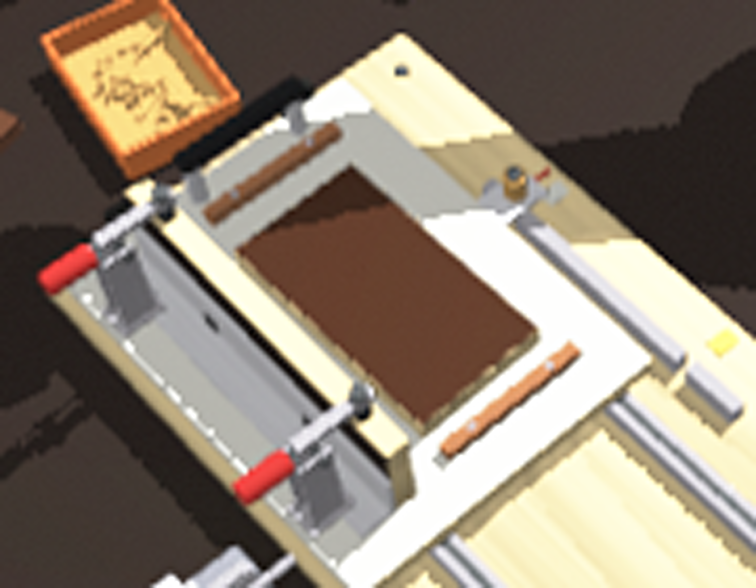

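View pics/topc.png

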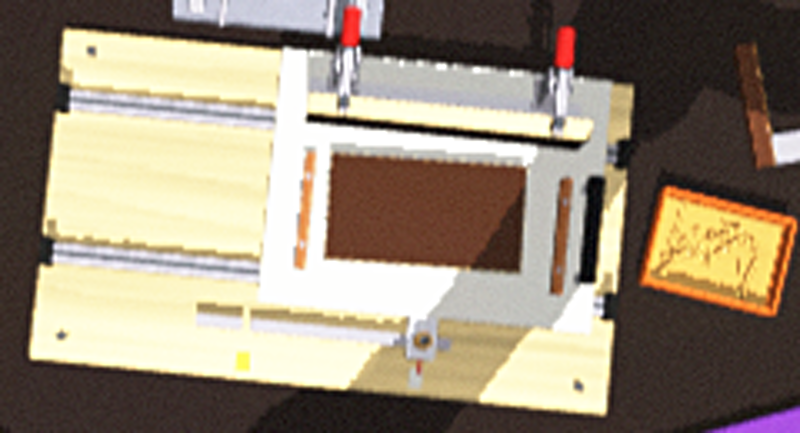

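The crop confirms the brown board on the deck: pale edges, askew, between the cleats, with the black handle at the trailing end at top crop (592,229). The jig's yaw is −6.25° and the handle is at about (0.482, −0.277, 0.097). The tool needs +24° about its own z.

Units first: shifts go in shares of 750 mm and turns go in shares of 45 degrees. So 0.1867 m is 0.2489, 0.0373 m is 0.0497, 4.8 degrees is 0.1067.

```bash
python3 -m crank '[[0.0497, -0.0417, 0, 0, 0, 0.1067], [0.0995, -0.0836, 0, 0, 0, 0.2133], [0.1493, -0.1253, 0, 0, 0, 0.32], [0.1987, -0.1672, 0, 0, 0, 0.4267], [0.2489, -0.2089, 0, 0, 0, 0.5333]]' 0.085 40
cat > go.py <<'E'
import sys
from h import *
s=robot.state(); R=np.array(s["tcp_rot"]); p=np.array(s["tool_pos"])
yj=np.array([np.sin(np.radians(6.25)),np.cos(np.radians(6.25)),0]); xj=np.array([yj[1],-yj[0],0])
print("t",round(s["clock"],2),"p",np.round(p,4),"yaw",round(np.degrees(np.arctan2(R[1,0],R[0,0])),2),"tilt",np.round(R[:,2],4),"F jig xyz",np.round([s["ft_force"]@xj,s["ft_force"]@yj,s["ft_force"][2]],2),"w",round(float(s["grip_width"]),4),round(float(s["gripper_force"]),1))
if len(sys.argv)>3: print("d tool",np.round(R.T@(np.array(sys.argv[1:4],float)-p),4))
E
python3 go.py 0.4815 -0.277 0.22
```

```text
clock: 1.3
tool_pos: [0.3518, -0.4827, 0.3041]
tcp_rot: [[0.994, -0.113, 0.0], [-0.113, -0.994, -0.0], [0.0, 0.0, -1.0]]
ft_force: [1.4, -0.8, 0.9]
grip_width: 0.0847
gripper_force: 0.0
t 1.3 p [ 0.3518 -0.4827  0.3041] yaw -6.46 tilt [ 4.e-04 -3.e-04 -1.e+00] F jig xyz [ 1.53 -0.67  0.91] w 0.0847 0.0
d tool [ 0.1057 -0.219   0.0841]
```

To row units: -0.219 m is -0.292, -0.175 m is -0.2333.

```bash
python3 -m crank '[[0.028, -0.0584, 0.0133, 0, 0, 0], [0.056, -0.1168, 0.0267, 0, 0, 0], [0.0845, -0.1752, 0.04, 0, 0, 0], [0.1127, -0.2333, 0.0533, 0, 0, 0], [0.1409, -0.292, 0.0667, 0, 0, 0]]' >/dev/null
python3 -m crank '[[0, 0, 0, 0, 0, 0], [0, 0, 0, 0, 0, 0]]' >/dev/null
python3 go.py 0.4815 -0.277 0.151
python3 - <<'E'
from h import *
c=robot.calibration("wrist"); im,d=robot.capture("wrist"); cv2.imwrite("pics/w1.png",im[:,:,::-1])
W=pts("wrist",d,c); z=W[...,2]
k=((z>0.085)&(z<0.112)&(np.linalg.norm(W[...,:2]-[0.4815,-0.277],axis=-1)<0.09)&(im.max(2)<90)).astype(np.uint8)
n,l,st,ce=cv2.connectedComponentsWithStats(k)
for i in range(1,n):
    if st[i,4]>60:
        p=W[l==i]; print(st[i].tolist(),p.mean(0),p[:,2].max(),cv2.minAreaRect(p[:,:2].astype(np.float32)))
E
```

```text
t 2.0 p [ 0.4807 -0.2769  0.2537] yaw -6.06 tilt [-3.e-04  2.e-04 -1.e+00] F jig xyz [ 0.42 -1.25  0.17] w 0.0852 0.0
d tool [0.0008 0.     0.1027]
[255, 98, 34, 2, 63] [ 0.56842368 -0.26606125  0.10013296] 0.11147192627294969 ((0.5684407353401184, -0.2658439576625824), (0.01655847392976284, 0.00026550807524472475), 84.46234893798828)
[301, 154, 31, 177, 4959] [ 0.48669278 -0.28092798  0.10352232] 0.10734521967722327 ((0.48169904947280884, -0.2804858982563019), (0.017493639141321182, 0.10944689810276031), 83.74693298339844)
```

View pics/w1.png

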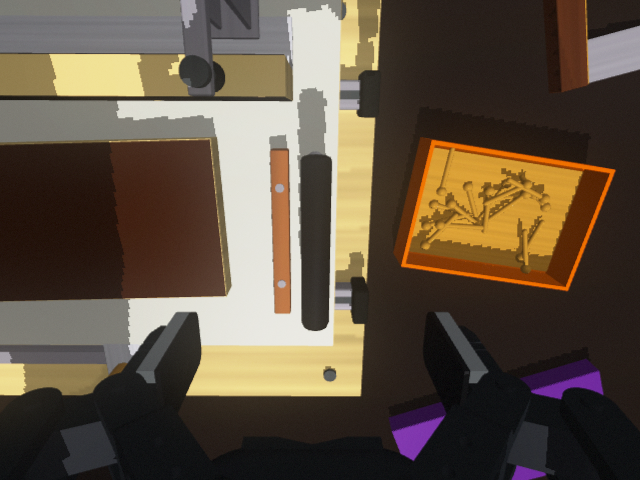

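The wrist view shows the handle bar at (315,242), in line with the fingers, with the cleat at (281,230) outside the grasp. I'll descend and grip.

To row units: 0.1027 m is 0.1369, 0.002 m is 0.0027.

```bash
python3 -m crank '[[0, 0.0013, 0.0467, 0, 0, 0], [0, 0.0027, 0.0933, 0, 0, 0], [0.0013, 0.0027, 0.1333, 0, 0, 0], [0.0013, 0.0027, 0.1369, 0, 0, 0], [0.0013, 0.0027, 0.1369, 0, 0, 0]]'  >/dev/null; python3 go.py
python3 -m crank '[[0, 0, 0, 0, 0, 0], [0, 0, 0, 0, 0, 0], [0, 0, 0, 0, 0, 0], [0, 0, 0, 0, 0, 0], [0, 0, 0, 0, 0, 0]]' 0 40 >/dev/null; python3 go.py
python3 -m crank '[[0, 0, 0, 0, 0, 0], [0, 0, 0, 0, 0, 0], [0, 0, 0, 0, 0, 0]]' >/dev/null; python3 go.py
```

```text
t 2.55 p [ 0.4799 -0.2816  0.1513] yaw -6.39 tilt [-1.2e-03 -1.0e-04 -1.0e+00] F jig xyz [ 0.55 -0.41 -0.12] w 0.0852 0.0
t 3.05 p [ 0.481  -0.28    0.1519] yaw -6.23 tilt [ 7.e-04 -1.e-04 -1.e+00] F jig xyz [-1.82  1.08  7.98] w 0.0171 38.8
t 3.35 p [ 0.481  -0.2801  0.1519] yaw -6.23 tilt [ 7.e-04 -1.e-04 -1.e+00] F jig xyz [-1.4   1.86  6.92] w 0.0166 38.8
```

To row units: -0.09 m is -0.12, -0.07 m is -0.0933.

```bash
python3 -m crank '[[0, -0.0133, 0, 0, 0, 0], [0, -0.04, 0, 0, 0, 0], [0, -0.0667, 0, 0, 0, 0], [0, -0.0933, 0, 0, 0, 0], [0, -0.12, 0, 0, 0, 0]]' >/dev/null; python3 go.py
python3 -m crank '[[0, -0.0267, 0, 0, 0, 0], [0, -0.0533, 0, 0, 0, 0], [0, -0.08, 0, 0, 0, 0], [0, -0.104, 0, 0, 0, 0], [0, -0.1187, 0, 0, 0, 0]]' >/dev/null
python3 -m crank '[[0, -0.0013, 0, 0, 0, 0], [0, -0.0013, 0, 0, 0, 0], [0, -0.0013, 0, 0, 0, 0], [0, -0.0013, 0, 0, 0, 0]]' >/dev/null;python3 go.py 0.5006 -0.1011 0.1519
```

```text
t 3.85 p [ 0.4907 -0.1917  0.1519] yaw -6.35 tilt [ 0.0015 -0.0021 -1.    ] F jig xyz [-0.57 -5.95  5.7 ] w 0.0165 39.8
t 4.75 p [ 0.5007 -0.1007  0.1518] yaw -6.21 tilt [ 1.1e-03  4.0e-04 -1.0e+00] F jig xyz [-1.03  1.94  8.32] w 0.0165 40.1
d tool [-0.0001  0.0004 -0.0001]
```

To row units: -0.1018 m is -0.1357, -0.08 m is -0.1067.

```bash
python3 -m crank '[[0, 0, 0, 0, 0, 0], [0, 0, 0, 0, 0, 0], [0, 0, 0, 0, 0, 0], [0, 0, 0, 0, 0, 0]]' 0.085 >/dev/null; python3 go.py
python3 -m crank '[[0, 0, -0.0533, 0, 0, 0], [0, 0, -0.1067, 0, 0, 0], [0, 0, -0.1357, 0, 0, 0], [0, 0, -0.1357, 0, 0, 0], [0, 0, -0.1357, 0, 0, 0]]' >/dev/null; python3 go.py
python3 - <<'E'
from h import *
c=robot.calibration("wrist"); im,d=robot.capture("wrist"); cv2.imwrite("pics/w2.png",im[:,:,::-1])
W=pts("wrist",d,c); z=W[...,2]
k=((z>0.085)&(z<0.112)&(np.linalg.norm(W[...,:2]-[0.5006,-0.101],axis=-1)<0.09)&(im.max(2)<90)).astype(np.uint8)
n,l,st,ce=cv2.connectedComponentsWithStats(k)
for i in range(1,n):
    if st[i,4]>60:
        p=W[l==i]; print(st[i].tolist(),p.mean(0),cv2.minAreaRect(p[:,:2].astype(np.float32)))
E
```

```text
t 5.15 p [ 0.5003 -0.1014  0.1511] yaw -6.25 tilt [-2.e-04 -1.e-04 -1.e+00] F jig xyz [ 0.54 -0.06  0.23] w 0.0739 0.0
t 5.65 p [ 0.5003 -0.1012  0.253 ] yaw -6.24 tilt [ 8.e-04  0.e+00 -1.e+00] F jig xyz [-0.4   0.58  0.11] w 0.0852 0.0
[256, 92, 29, 9, 71] [ 0.58822105 -0.09153984  0.09815771] ((0.5880235433578491, -0.08984833210706711), (0.002915824530646205, 0.013971593230962753), 6.965864658355713)
[295, 155, 32, 177, 5108] [ 0.50609647 -0.10244053  0.10336821] ((0.5012592077255249, -0.10191716998815536), (0.018035678192973137, 0.10971137136220932), 83.79253387451172)
```

View pics/w2.png

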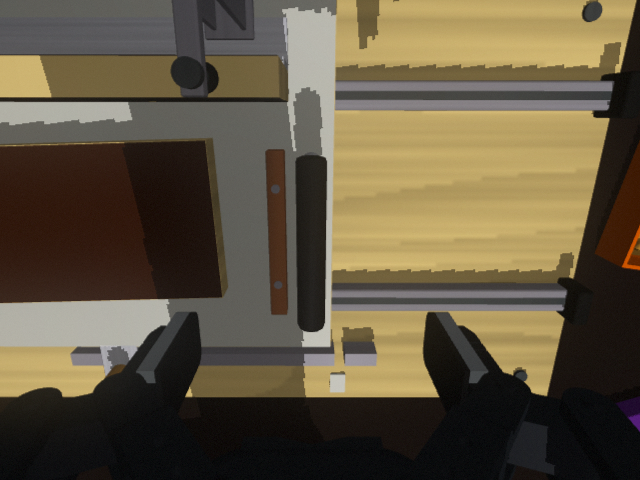

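The handle travelled 0.1797 m along the rails, so the sled is home. The view shows the yellow/white marks by the detent bar at (337,382) and the shelf board still short of the back board. Next I'll close the fingers and move in front of the shelf's near edge.

To row units: -0.164 m is -0.2187, -0.13 m is -0.1733.

```bash
python3 go.py 0.445 0.070 0.22
python3 -m crank '[[-0.02, -0.044, 0.0067, 0, 0, 0], [-0.04, -0.088, 0.0133, 0, 0, 0], [-0.06, -0.1307, 0.0267, 0, 0, 0], [-0.08, -0.1733, 0.0333, 0, 0, 0], [-0.098, -0.2187, 0.044, 0, 0, 0]]' 0 30 >/dev/null
python3 -m crank '[[0, 0, 0, 0, 0, 0], [0, 0, 0, 0, 0, 0], [0, 0, 0, 0, 0, 0]]' >/dev/null; python3 go.py 0.445 0.070 0.13
python3 - <<'E'
from h import *
c=robot.calibration("wrist"); im,d=robot.capture("wrist"); cv2.imwrite("pics/w3.png",im[:,:,::-1])
W=pts("wrist",d,c); z=W[...,2]
imt,dt=robot.capture("top"); Wt=pts("top",dt)
for w,nm in((W,"wrist"),(Wt,"top")):
    z=w[...,2]
    k=((z>0.0645)&(z<0.08)&(np.linalg.norm(w[...,:2]-[0.5226,0.0635],axis=-1)<0.125)).astype(np.uint8)
    k=cv2.erode(k,np.ones((3,3))) if nm=="wrist" else k
    n,l,st,ce=cv2.connectedComponentsWithStats(k)
    for i in range(1,n):
        if st[i,4]>150:
            p=w[l==i]; print(nm,st[i].tolist(),p.mean(0),cv2.minAreaRect(p[:,:2].astype(np.float32)))
E
```

```text
t 5.7 p [ 0.5    -0.1012  0.2524] yaw -6.24 tilt [-7.e-04  1.e-04 -1.e+00] F jig xyz [-0.96  0.    0.39] w 0.0852 0.0
d tool [-0.0732 -0.1642  0.0324]
t 6.5 p [0.4451 0.0688 0.2194] yaw -6.31 tilt [-1.1e-03 -8.0e-04 -1.0e+00] F jig xyz [ 1.2   0.69 -0.54] w -0.0002 0.0
d tool [-0.0002 -0.0012  0.0894]
wrist [102, 0, 404, 217, 76586] [0.52712505 0.06161502 0.07007457] ((0.5238473415374756, 0.061439886689186096), (0.19943897426128387, 0.11003795266151428), 85.46382141113281)
top [274, 186, 61, 36, 943] [0.53796951 0.05446772 0.07109674] ((0.5221558213233948, 0.06421079486608505), (0.20236925780773163, 0.10994100570678711), 85.51453399658203)
```

View pics/w3.png

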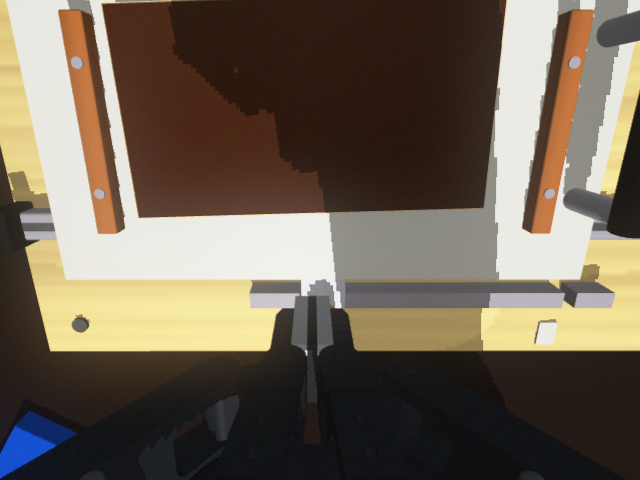

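The wrist view shows the brown board with its near edge at row ~212, middle near column 310, and the closed fingers at (312,320) facing it. The plunger's space at row 285 is clear. I'll descend in front of the edge.

To row units: 0.0885 m is 0.118, 0.08 m is 0.1067.

```bash
python3 -m crank '[[0, 0, 0.04, 0, 0, 0], [0, -0.0013, 0.08, 0, 0, 0], [0, -0.0013, 0.1067, 0, 0, 0], [0, -0.0013, 0.118, 0, 0, 0], [0, -0.0013, 0.118, 0, 0, 0]]' >/dev/null
python3 -m crank '[[0, 0, 0, 0, 0, 0], [0, 0, 0, 0, 0, 0]]' >/dev/null; python3 go.py
python3 -m crank '[[0.0053, 0, 0, 0, 0, 0], [0.0107, 0, 0, 0, 0, 0], [0.016, 0, 0, 0, 0, 0], [0.0213, 0, 0, 0, 0, 0], [0.0213, 0, 0, 0, 0, 0]]' >/dev/null;python3 go.py
python3 -m crank '[[0.004, 0, 0, 0, 0, 0], [0.008, 0, 0, 0, 0, 0], [0.012, 0, 0, 0, 0, 0], [0.012, 0, 0, 0, 0, 0], [0.012, 0, 0, 0, 0, 0]]' >/dev/null;python3 go.py
```

```text
t 7.3 p [0.4457 0.0706 0.1324] yaw -6.27 tilt [ 1.5e-03  3.0e-04 -1.0e+00] F jig xyz [-0.38  0.6  -0.5 ] w 0.0002 0.0
t 7.8 p [0.4619 0.069  0.1315] yaw -6.26 tilt [ 8.e-04  1.e-04 -1.e+00] F jig xyz [-0.25  0.52  0.22] w -0.0002 0.0
t 8.3 p [0.4702 0.068  0.1314] yaw -6.26 tilt [ 3.e-04 -0.e+00 -1.e+00] F jig xyz [-0.54  0.53 -0.92] w 0.0 0.0
```

To row units: 0.007 m is 0.0093, 0.006 m is 0.008.

```bash
python3 -m crank '[[0.0027, 0, 0, 0, 0, 0], [0.0053, 0, 0, 0, 0, 0], [0.008, 0, 0, 0, 0, 0], [0.0093, 0, 0, 0, 0, 0], [0.0093, 0, 0, 0, 0, 0]]' >/dev/null;python3 go.py
for i in 1; do python3 -m crank '[[0.0007, 0, 0, 0, 0, 0], [0.0013, 0, 0, 0, 0, 0], [0.002, 0, 0, 0, 0, 0], [0.0027, 0, 0, 0, 0, 0], [0.0027, 0, 0, 0, 0, 0]]' >/dev/null;python3 go.py; done
python3 -m crank '[[0.0007, 0, 0, 0, 0, 0], [0.0013, 0, 0, 0, 0, 0], [0.0013, 0, 0, 0, 0, 0], [0.0013, 0, 0, 0, 0, 0]]' >/dev/null;python3 go.py
```

```text
t 8.8 p [0.4773 0.0672 0.1314] yaw -6.25 tilt [ 2.e-04 -0.e+00 -1.e+00] F jig xyz [-0.07 -0.01 -0.45] w 0.0002 0.0
t 9.3 p [0.4791 0.067  0.1315] yaw -6.25 tilt [ 0. -0. -1.] F jig xyz [-0.61 -0.1   0.54] w 0.0001 0.3
t 9.7 p [0.4801 0.0669 0.1315] yaw -6.25 tilt [ 1.e-04 -0.e+00 -1.e+00] F jig xyz [-0.34  0.27  0.03] w -0.0001 0.2
```

To row units: 0.001 m is 0.0013, 0.0005 m is 0.0007.

```bash
python3 -m crank '[[0.0007, 0, 0, 0, 0, 0], [0.0013, 0, 0, 0, 0, 0], [0.0013, 0, 0, 0, 0, 0]]' >/dev/null;python3 go.py
python3 -m crank '[[0.0007, 0, 0, 0, 0, 0], [0.0013, 0, 0, 0, 0, 0], [0.0013, 0, 0, 0, 0, 0]]' >/dev/null;python3 go.py
```

```text
t 10.0 p [0.4811 0.0668 0.1314] yaw -6.25 tilt [-0. -0. -1.] F jig xyz [-0.4   1.36 -0.09] w -0.0002 0.3
t 10.3 p [0.4821 0.0667 0.1314] yaw -6.25 tilt [ 0. -0. -1.] F jig xyz [-0.75 -1.24  0.64] w 0.0003 0.3
```

Run:
```python
from h import *
im,d=robot.capture("wrist"); cv2.imwrite("pics/w4.png",im[:,:,::-1])
```

```text
(no output)
```

View pics/w4.png

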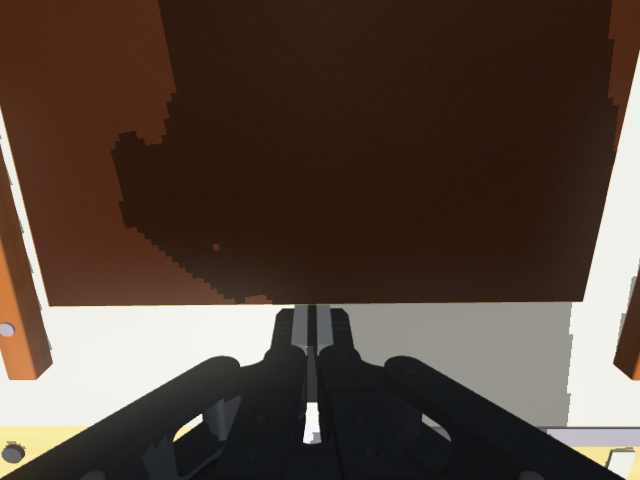

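The fingers touch the near edge at (312,305), near its middle, and the board is nearly square. I'll continue in 1 mm and finer steps.

To row units: 0.001 m is 0.0013, 0.0005 m is 0.0007.

```bash
for i in 1; do python3 -m crank '[[0.0007, 0, 0, 0, 0, 0], [0.0013, 0, 0, 0, 0, 0], [0.0013, 0, 0, 0, 0, 0]]' >/dev/null;python3 go.py; done
python3 -m crank '[[0.0007, 0, 0, 0, 0, 0], [0.0013, 0, 0, 0, 0, 0], [0.0013, 0, 0, 0, 0, 0]]' >/dev/null;python3 go.py
```

```text
t 10.65 p [0.4829 0.0667 0.1314] yaw -6.24 tilt [-3.e-04  1.e-04 -1.e+00] F jig xyz [-0.83  0.41  0.57] w 0.0001 0.7
t 10.95 p [0.4838 0.0666 0.1314] yaw -6.23 tilt [-6.e-04  1.e-04 -1.e+00] F jig xyz [-2.28  2.73  0.96] w 0.0001 1.3
```

To row units: 0.0005 m is 0.0007.

```bash
python3 -m crank '[[0.0007, 0, 0, 0, 0, 0], [0.0007, 0, 0, 0, 0, 0]]' >/dev/null;python3 go.py
python3 -m crank '[[0.0007, 0, 0, 0, 0, 0], [0.0007, 0, 0, 0, 0, 0]]' >/dev/null;python3 go.py
```

```text
t 11.15 p [0.4838 0.0666 0.1314] yaw -6.23 tilt [-0.0015  0.     -1.    ] F jig xyz [-4.71  1.72  1.49] w 0.0003 2.4
t 11.35 p [0.4839 0.0665 0.1314] yaw -6.22 tilt [-0.0023 -0.     -1.    ] F jig xyz [-6.07  1.8   4.05] w -0.0 3.0
```

To row units: 0.001 m is 0.0013, 0.0005 m is 0.0007.

```bash
python3 -m crank '[[0.0007, 0, 0, 0, 0, 0], [0.0013, 0, 0, 0, 0, 0], [0.0013, 0, 0, 0, 0, 0]]' >/dev/null;python3 go.py
python3 -m crank '[[0.0004, 0, 0, 0, 0, 0], [0.0004, 0, 0, 0, 0, 0], [0.0004, 0, 0, 0, 0, 0], [0.0004, 0, 0, 0, 0, 0]]' >/dev/null;python3 go.py
python3 - <<'E'
from h import *
F=[]
for i in range(6):
    im,d=robot.capture("wrist" if i else "top")
    if i==0: Wt=pts("top",d)
    F.append(robot.state()["ft_force"])
print(np.mean(F,0),np.std(F,0))
c=robot.calibration("wrist"); W=pts("wrist",d,c); np.save("w5.npy",W); 
z=W[...,2]
k=((z>0.0645)&(z<0.076)).astype(np.uint8)
n,l,st,ce=cv2.connectedComponentsWithStats(k); i=1+np.argmax(st[1:,4]); m=(l==i)
# near edge line: lowest board row per column, away from fingers
E=[]
for u in range(80,560,4):
    if 240<u<380: continue
    v=np.flatnonzero(m[:,u]); 
    if len(v): E.append(W[v[-1]-1,u,:2])
E=np.array(E); print("edge yaw",np.degrees(np.arctan(-np.polyfit(E[:,1],E[:,0],1)[0])) ,E[[0,-1]], st[i])
z=Wt[...,2]
for lo,hi,nm in((0.0645,0.08,"shelf"),(0.118,0.132,"back")):
    k=((z>lo)&(z<hi)&(np.linalg.norm(Wt[...,:2]-[0.56,0.05],axis=-1)<0.17)).astype(np.uint8)
    n,l,st,ce=cv2.connectedComponentsWithStats(k)
    for i in range(1,n):
        if st[i,4]>150: print(nm,st[i].tolist(),cv2.minAreaRect(Wt[l==i][:,:2].astype(np.float32)))
E
python3 go.py
```

```text
t 11.65 p [0.4841 0.0664 0.1313] yaw -6.21 tilt [-4.1e-03 -1.0e-04 -1.0e+00] F jig xyz [-8.71  2.16  6.5 ] w 0.0 4.3
t 12.05 p [0.4841 0.0664 0.1313] yaw -6.21 tilt [-4.5e-03 -1.0e-04 -1.0e+00] F jig xyz [-9.85  2.23  6.14] w 0.0001 4.6
[-9.02604986  3.07596718  6.07598165] [0.21348677 0.29965532 0.49029438]
edge yaw -6.193588209311919 [[ 0.50485771  0.14929326]
 [ 0.48584136 -0.02620804]] [     0      0    640    325 183644]
shelf [275, 177, 69, 39, 919] ((0.5474955439567566, 0.05262939631938934), (0.23106646537780762, 0.11154991388320923), 83.59765625)
back [268, 168, 85, 15, 425] ((0.6101926565170288, 0.042952701449394226), (0.2782468795776367, 0.020886871963739395), 83.75454711914062)
t 12.35 p [0.4841 0.0664 0.1313] yaw -6.21 tilt [-4.6e-03 -1.0e-04 -1.0e+00] F jig xyz [-9.48  1.95  6.81] w 0.0001 4.6
```

To row units: 0.0008 m is 0.0011, 0.0004 m is 0.0005.

```bash
python3 -m crank '[[0.0005, 0, 0, 0, 0, 0], [0.0011, 0, 0, 0, 0, 0], [0.0011, 0, 0, 0, 0, 0], [0.0011, 0, 0, 0, 0, 0], [0.0011, 0, 0, 0, 0, 0]]' >/dev/null;python3 go.py
for i in 1; do python3 -m crank '[[0, 0, 0, 0, 0, 0], [0, 0, 0, 0, 0, 0], [0, 0, 0, 0, 0, 0], [0, 0, 0, 0, 0, 0], [0, 0, 0, 0, 0, 0]]' >/dev/null;python3 go.py; done
```

```text
t 12.85 p [0.4842 0.0663 0.1313] yaw -6.2 tilt [-5.9e-03 -1.0e-04 -1.0e+00] F jig xyz [-11.58   2.11   7.36] w 0.0001 5.6
t 13.35 p [0.4842 0.0663 0.1313] yaw -6.2 tilt [-5.9e-03 -1.0e-04 -1.0e+00] F jig xyz [-10.62   3.15   7.65] w 0.0003 5.6
```

To row units: 0.0004 m is 0.0005.

```bash
python3 -m crank '[[0.0005, 0, 0, 0, 0, 0], [0.0005, 0, 0, 0, 0, 0], [0.0005, 0, 0, 0, 0, 0], [0.0005, 0, 0, 0, 0, 0], [0.0005, 0, 0, 0, 0, 0]]' >/dev/null;python3 go.py
python3 -m crank '[[0, 0, 0, 0, 0, 0], [0, 0, 0, 0, 0, 0], [0, 0, 0, 0, 0, 0], [0, 0, 0, 0, 0, 0], [0, 0, 0, 0, 0, 0]]' >/dev/null
python3 -m crank '[[0, 0, 0, 0, 0, 0], [0, 0, 0, 0, 0, 0], [0, 0, 0, 0, 0, 0], [0, 0, 0, 0, 0, 0], [0, 0, 0, 0, 0, 0]]' >/dev/null;python3 go.py
python3 -m crank '[[0, 0, 0, 0, 0, 0], [0, 0, 0, 0, 0, 0], [0, 0, 0, 0, 0, 0], [0, 0, 0, 0, 0, 0], [0, 0, 0, 0, 0, 0]]' >/dev/null
python3 -m crank '[[0, 0, 0, 0, 0, 0], [0, 0, 0, 0, 0, 0], [0, 0, 0, 0, 0, 0], [0, 0, 0, 0, 0, 0], [0, 0, 0, 0, 0, 0]]' >/dev/null
python3 -m crank '[[0, 0, 0, 0, 0, 0], [0, 0, 0, 0, 0, 0], [0, 0, 0, 0, 0, 0], [0, 0, 0, 0, 0, 0], [0, 0, 0, 0, 0, 0]]' >/dev/null;python3 go.py
python3 - <<'E'
from h import *
for n in("scene","top"):
    im,d=robot.capture(n); W=pts(n,d); z=W[...,2]
    k=((z>0.085)&(z<0.112)&(np.linalg.norm(W[...,:2]-[0.501,-0.101],axis=-1)<0.075)).astype(np.uint8)
    nn,l,st,ce=cv2.connectedComponentsWithStats(k)
    for i in range(1,nn):
        if st[i,4]>60: print(n,cv2.minAreaRect(W[l==i][:,:2].astype(np.float32)))
E
python3 go.py
```

```text
t 13.85 p [0.4842 0.0663 0.1313] yaw -6.19 tilt [-6.6e-03 -2.0e-04 -1.0e+00] F jig xyz [-12.01   2.87   9.32] w -0.0004 6.0
t 14.85 p [0.4842 0.0663 0.1313] yaw -6.19 tilt [-6.6e-03 -1.0e-04 -1.0e+00] F jig xyz [-12.37   2.39   8.3 ] w -0.0002 6.0
t 16.35 p [0.4842 0.0663 0.1312] yaw -6.19 tilt [-6.7e-03 -2.0e-04 -1.0e+00] F jig xyz [-12.62   1.62   8.67] w -0.0001 6.0
scene ((0.5015596747398376, -0.10006719082593918), (0.020026246085762978, 0.11035893857479095), 82.70689392089844)
top ((0.49857309460639954, -0.10026264190673828), (0.01794196292757988, 0.10814224928617477), 84.01815795898438)
t 16.45 p [0.4842 0.0663 0.1313] yaw -6.19 tilt [-6.7e-03 -2.0e-04 -1.0e+00] F jig xyz [-11.47   2.71   8.95] w 0.0002 6.0
```

```bash
python3 -c "
from rig import robot
print(robot.close_job())"
```

```text
the job is handed in; nothing more can be done
None
```

I handed the job in with the sled in the screwing-station notch (about 0.178–0.180 m of travel by the cameras) and the arm still pressing the shelf board square against the back board at about 12 N, steady for over 2 s; no verdict was shown.

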